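# Load a fresh cartridge into the analyser's reagent carousel

## Robot

A 6-joint arm with a two-finger parallel gripper is mounted at the origin on a cart in front of the work surface, level with it; the furniture and walls round the work are solid. World frame = base frame: x ahead of the robot, y to its left, z up, the work surface at z = 0. Lengths are in m, angles in rad, forces in N, time in s.
With the tool pointing down it reaches from about 0.275 to 0.725 m from the base axis. Payload 15.9 kg.
Tool frame: the origin (TCP) lies midway between the tips of the shut fingers; the grasp point (between the pads) lies 19 mm behind it; z points along the fingers, y is the line along which they close (so a half turn about z gives the same grasp; the last joint's range is limited). The gripper opens to 85 mm and grips with 20 to 120 N. Pads are 22 mm wide; open, the fingers measure 114 mm over their backs; the gripper's body (76 mm by 85 mm) begins 54 mm behind the grasp point. The pads swing forward as they close: fully open they stand 13 mm farther back than shut.
Start: joints at [-1.214, 0.213, -0.034, 1.323, 0, 1.571], TCP at [0.175, -0.468, 0.231] pointing down, gripper open.
Joint ranges: [-2.98, 2.98], [-0.74, 1.72], [-1.14, 1.35], [-2.1, 2.04], [-1.57, 1.44], [-3.14, 3.14]. Speed limits (rad/s): [1.89, 1.89, 2.39, 2.57, 3.14, 3.14].

## Interface

Orientations are given as a unit quaternion [w, x, y, z].
In Python, from rig import get_obs, grab_frame, get_calibration, sign_off gives the robot as it stands. The module is installed in compiled form; this text tells all that it offers.
- The arm moves only by the tool servo_tool, never from a script. Its argument "rows" is text: rows parted by semicolons, each of 7 numbers parted by spaces: the turn, a rotation vector about the tool's x, y, z as a fraction of full scale, then the shift along the tool's x, y, z as a fraction of full scale, then the finger opening in mm, from 0 to 85.4. In form: ax ay az tx ty tz claw; .... A call has 1 to 12 rows; each row shifts and turns the commanded pose from where the row before left it, along the tool's axes as they then stand; what a row does not reach is not made up. Full scale, the value 1, is 25 mm for a shift and pi rad for a turn. A row lasts 1/10 s, in which the tool goes at most 50 mm and 8.59 degrees, less where a joint would pass 70% of its speed; a pose out of reach is approached as far as the arm can. A call with a number of a shift or a turn outside -1 to 1 is refused whole. A call with a gripper value outside its range is refused whole. The fingers move at their own pace and stop on an object; the grip force is fixed at half the most. Time passes only in rows, so rows that do not move let the fingers close. It gives the time, the measured TCP pose, the force, the opening and the grip force at its end, in the units of the state.
- get_obs(): the state, without advancing time (a new reading comes with each control period).
- grab_frame(name): name is "scene" or "top" or "wrist"; returns (picture, depth): 420x560x3 uint8, blue, green, red; 420x560 float32, m along the optical axis (not along the pixel's ray), 0 where there is no reading.
- get_calibration(name): a dict with "K" (3x3 intrinsics, pixels), "R" (3x3) and "t" (3): a world point X has camera coordinates R X + t. Camera axes: x right, y down, z forward; pixel columns grow to the right and rows downward; lengths in m; the calibration is good to about 2 mm. A picture is of the moment at which its call begins: read the wrist's pose just before it. get_calibration takes no time and is no camera call; for the wrist camera it gives the pose at the moment of the call.
- sign_off(): hands the job in; it is judged then, once.
The state is a dict: "time_s": time; "q": joint angles; "qvel": joint speeds; "joint_efforts": joint torques, N m; "ee_pos": TCP position; "tool_rot": TCP orientation; "wrist_force": force on the tool from outside, world axes, zero at the start; "torque": the same for the moment, N m; "finger_gap": finger opening in m; "gripper_force": force on a finger pad.
Only numpy, scipy, OpenCV 4.12 (cv2) and the standard library are available. Lean on these libraries where they do the work, as an engineer would, in place of code of your own. Each camera call takes 0.05 s, during which the arm holds its last target. There are 200 camera calls.

## Task

Turn the reagent carousel by its black bar knob until its one empty socket has clicked into place at the opening of the clear cover. Then take the fresh two-chamber cartridge (the T-shaped one with two caps, not the large plain one) from the bench and, keeping it upright, plug it into that socket, narrow chamber towards the knob, until it is fully home, and let go. Leave everything else on the bench where it is.

Things in the scene. Friction and masses are not known exactly. Their poses are not given: they have to be found in the camera images.
- turret (a joint): Reagent carousel: turntable with six sockets, on the vertical axis of a round white tub. Rad, counter-clockwise from above +, no end stops; 0 = empty socket at the loading window. Sprung detent every 1.047 rad, about 0.16 N m to turn out of one; let go within 0.4 rad of a detent it snaps in. Starts at 0.8 to 2.3. The other five sockets hold two-chamber cartridges (cap tops z 126 mm), fixed.
- knob_top (a point): Middle of the top of the carousel's knob, on the turning axis, 188 mm above the bench. The knob is an upright black bar 56 mm long, 16 wide, 42 high (z 146 to 188) on a round skirt 50 mm across, above the clear cover (top at 136 mm). Axes turn with the carousel: the bar lies along x, pinch it across y; -x points at the empty socket.
- empty_socket (a point): Middle of the empty socket's mouth, 66 mm above the bench, 100 mm from the axis, turning with the carousel; x points to the axis. T-shaped hole 24.5 mm deep: 32.5 mm wide (y) from x = -31 to +5, 16.5 mm wide from x = +5 to +31 mm, so its narrow part is inward. 1.25 mm play round the cartridge's foot; 2.5 mm 45-degree lead-in. In a grey block 78 x 50 mm.
- window_centre (a point): Fixed point of the reagent unit where the empty socket's mouth must come: on the robot's side, 100 mm from the axis, 66 mm above the bench; x points to the axis. Over it the clear cover (radius 34 to 163 mm, z 132 to 136) has its only opening, a sector 86 degrees wide. Tub 337 mm across, rim z 61 mm; white rear housing 154 mm high, 220 wide, 153 to 208 mm behind the axis.
- cartridge: Fresh cartridge: white block, two chambers (T-shaped plan), two grey caps to z 85 mm. Origin: foot's underside, x to the narrow chamber. Body z 25 to 75: 40 mm wide (y) for x -35 to +9 (grip across y at x = -13, about 12 mm below its top), 24 wide for x 9 to 35. Plug foot z 0 to 25, 5 mm smaller all round. 0.11 to 0.23 kg. Upright at left, yaw within 0.5. Home: origin 24.5 mm below mouth.
- large_cartridge: Bystander: plain rectangular white cartridge, 70 x 56 x 85 mm, one grey cap, made for another machine; does not fit the socket. Origin under its middle. Upright on the bench at the left; it and the fresh cartridge swap places from start to start.
- strip_pack: Bystander: white carton 42 x 65 x 30 mm, loose on the bench in front of the unit. Origin under its middle.
- timer: Bystander: flat white bench timer 66 x 62 x 20 mm, loose on the bench at the near right. Origin under its middle.
- calculator: Bystander: black pocket calculator 125 x 75 x 14 mm, loose on the bench right of the unit. Origin under its middle.
- tape_roll: Bystander: roll of cream tape 104 mm across, 25 mm high, loose on the bench at the near left. Origin under its middle.
Things that resemble listed ones, but are neither listed nor needed, are in the scene too. Leave any purple look-alike of the cartridge alone.

How it is judged:
By the outcome, as a careful person would: the job done as asked, in the order asked, and still so for the second after the job is handed in, with the robot touching nothing.
It also fails if it takes over 72 s, if anything falls off the work surface, if the arm or the gripper's body presses on something with over 40 N, if the wrist force passes 120 N, or if a joint passes its speed limit or range.

## Working session

There is one attempt and no reset: what is moved stays moved. The work goes in short steps, Python scripts to look and compute and a tool call to move; the robot and the scene stay as the last step left them, time stands still between calls to the robot, and variables do not carry over. Pictures are saved under pics/ and viewed, at most 10 in all, crops included, and the job is handed in when it is done.

Besides the shell and the picture viewer there is one more tool, called after "Call:" in YAML: its name, and indented under it one key for each argument. servo_tool: Moves the arm, as the interface text tells. Its arguments: {"type":"object","properties":{"rows":{"type":"string"}},"required":["rows"]}

```bash
mkdir -p pics
cat > h.py <<'E'
import numpy as np, cv2
from rig import *
def snap(n):
    c=get_calibration(n); im,d=grab_frame(n); return im,d,c
def pix2w(c,u,v,z):
    K,R,t=map(np.array,(c['K'],c['R'],c['t'])); o=-R.T@t
    r=R.T@np.linalg.inv(K)@np.array([u,v,1.]); return o+r*(z-o[2])/r[2]
def w2pix(c,X):
    p=np.array(c['K'])@(np.array(c['R'])@np.array(X)+np.array(c['t'])); return p[:2]/p[2]
def cloud(c,d):
    K,R,t=map(np.array,(c['K'],c['R'],c['t'])); v,u=np.mgrid[:d.shape[0],:d.shape[1]]
    P=np.stack([(u-K[0,2])/K[0,0]*d,(v-K[1,2])/K[1,1]*d,d],-1)
    return (P-t)@R
E
python3 - <<'E'
from h import *
s=get_obs(); print({k:np.round(v,3).tolist() for k,v in s.items()})
a=[]
for n in('scene','top'):
    im,d,c=snap(n); cv2.imwrite(f'pics/{n}0.png',im); np.savez(f'{n}0.npz',im=im,d=d,**c)
    print(n,np.round(c['K'],1).tolist(),np.round(-np.array(c['R']).T@c['t'],3))
E
```

```text
{'time_s': 0.0, 'q': [-1.214, 0.213, -0.035, 1.323, 0.0, 1.571], 'qvel': [-0.0, -0.001, 0.0, 0.0, -0.0, -0.001], 'joint_efforts': [-0.003, -68.617, 48.711, 0.018, -0.0, 0.0], 'ee_pos': [0.175, -0.468, 0.231], 'tool_rot': [-0.001, 0.984, 0.177, -0.0], 'wrist_force': [0.365, -0.341, 0.074], 'torque': [-0.022, -0.036, 0.027], 'gripper_force': 0.0, 'finger_gap': 0.085}
scene [[415.0, 0.0, 278.8], [0.0, 415.0, 210.2], [0.0, 0.0, 1.0]] [0.049 0.642 0.88 ]
top [[475.8, 0.0, 277.4], [0.0, 475.8, 210.7], [0.0, 0.0, 1.0]] [0.31  0.027 1.477]
```

View pics/top0.png

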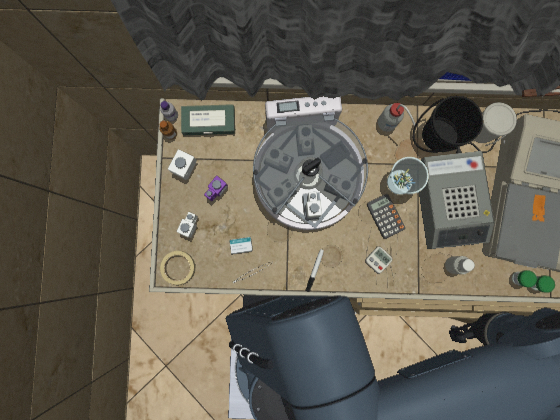

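View pics/scene0.png

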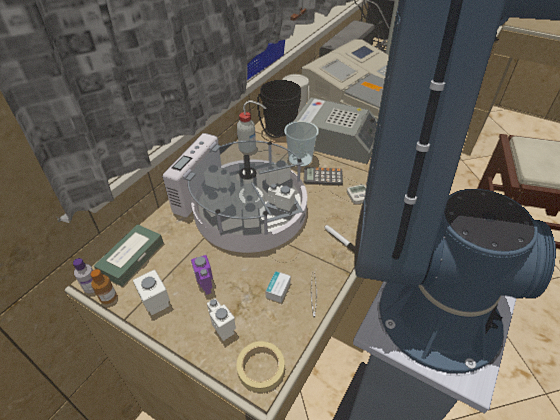

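Top view: the white two-cap cartridge is at (188,225). Look-alikes are the large one-cap cartridge at (182,165), the purple one at (216,188), and the cartridges in the carousel around (312,205). The knob is at (311,165). Next I'll check the choice in a close crop.

Run:
```python
from h import *
z=np.load('top0.npz'); im,d=z['im'],z['d']; c={k:z[k] for k in 'KRt'}
P=cloud(c,d)
cv2.imwrite('pics/crop1.png',cv2.resize(im[110:260,165:365],None,fx=4,fy=4,interpolation=cv2.INTER_CUBIC))
for n,(u,v,r) in dict(cart=(188,225,16),knob=(311,167,14)).items():
    Q=P[v-r:v+r,u-r:u+r]; print(n); 
    for lo,hi in ((.06,.079),(.079,.1),(.12,.142),(.142,.175),(.175,.2)):
        m=(Q[...,2]>lo)&(Q[...,2]<hi)
        if m.sum()>5:
            X=Q[m]; (cx,cy),(w,h),a=cv2.minAreaRect((X[:,:2]*1000).astype(np.float32)); print(lo,hi,m.sum(),X.mean(0).round(4),[round(q,1) for q in (cx,cy,w,h,a)])
# tub: white rim z~0.061 circle
```

```text
cart
0.06 0.079 186 [0.4194 0.2929 0.0734] [423.0, 294.6, 41.3, 69.7, 70.2]
0.079 0.1 100 [0.4198 0.2956 0.0842] [423.4, 296.7, 32.8, 56.4, 86.6]
knob
0.06 0.079 158 [ 0.5827 -0.0667  0.0713] [593.5, -67.2, 62.8, 66.9, 0.1]
0.079 0.1 9 [ 0.5744 -0.0556  0.0826] [575.1, -52.2, 28.2, 4.8, 71.8]
0.12 0.142 309 [ 0.6005 -0.0638  0.1362] [591.2, -64.1, 80.8, 78.6, 1.4]
0.142 0.175 138 [ 0.582  -0.0622  0.1508] [590.8, -56.3, 59.3, 74.1, 15.4]
0.175 0.2 121 [ 0.5858 -0.0629  0.1875] [586.3, -62.4, 16.6, 55.8, 37.8]
```

View pics/crop1.png

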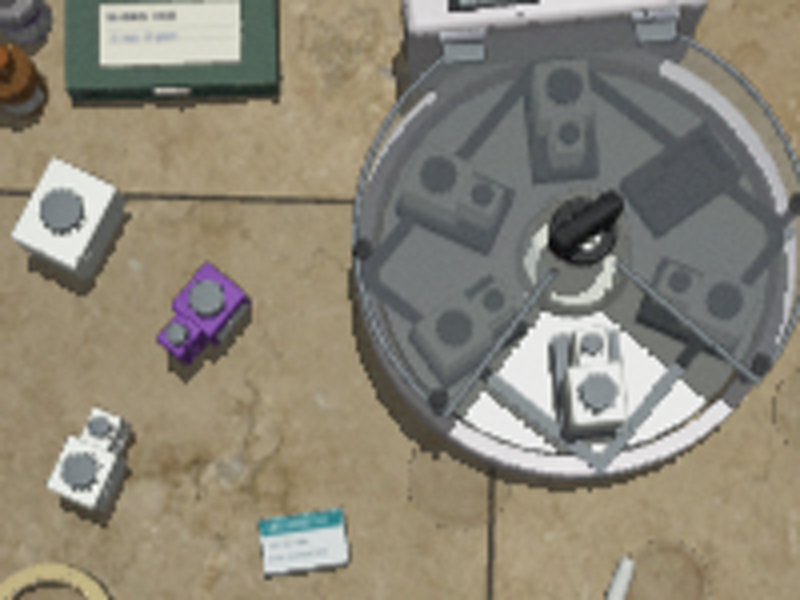

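The crop confirms it. The fresh cartridge is at crop (90,460), with its narrow chamber up and to the right. The empty socket is the dark slot at crop (685,180), up and to the right of the knob, and the bar points at it.

```bash
cat >> h.py <<'E'
from scipy.spatial.transform import Rotation as Rn
def tool():
    s=get_obs(); w,x,y,z=s['tool_rot']; M=Rn.from_quat([x,y,z,w]).as_matrix(); return s,np.array(s['ee_pos']),M
def plan(p,yawy):
    """shift in 25 mm units in current tool axes, and az turn (fractions of pi), to get TCP at p with tool y at yawy (deg, mod 180)"""
    s,e,M=tool(); ya=np.degrees(np.arctan2(M[1,1],M[0,1]))
    for k in(-1,0,1):
        dy=(yawy-ya+90)%180-90+180*k; print('turn deg %.1f az total %.4f q6-> %.2f'%(dy,-dy/180,s['q'][5]-np.radians(dy)))
    print('tcp',e.round(4),'yaw y %.1f'%ya,'tilt',M[:,2].round(4),'shift now',(M.T@(np.array(p)-e)/.025).round(3))
    if 1:
        dy=(yawy-ya+90)%180-90
        for d in(dy,dy+180,dy-180): print('  after turn %.1f:'%d,((M@Rn.from_rotvec([0,0,-np.radians(d)]).as_matrix()).T@(np.array(p)-e)/.025).round(3))
E
python3 - <<'E'
from h import *
z=np.load('top0.npz'); im,d=z['im'],z['d']; c={k:z[k] for k in 'KRt'}
P=cloud(c,d)
Q=P[90:130,255:350]; m=abs(Q[...,2]-.152)<.006; X=Q[m]; print('housing',m.sum(),cv2.minAreaRect((X[:,:2]*1000).astype(np.float32)))
# cover disc z~.134, tub rim ~.061
for z0,t in((.136,.004),(.061,.004)):
    Q=P[90:240,235:385]; m=abs(Q[...,2]-z0)<t; X=Q[m][:,:2]; print(z0,m.sum(),cv2.minEnclosingCircle((X*1000).astype(np.float32)))
    r=np.hypot(*(X-[.5863,-.0624]).T); A=np.degrees(np.arctan2(X[:,1]+.0624,X[:,0]-.5863))%360
    h,_=np.histogram(A[(r>.06)&(r<.15)] if z0>.1 else A,bins=72,range=(0,360)); print(h.tolist())
# cartridge top
Q=P[205:245,170:205]; m=abs(Q[...,2]-.075)<.003; X=Q[m]*1000; print('cart top',cv2.minAreaRect(X[:,:2].astype(np.float32)))
m=abs(Q[...,2]-.085)<.003
n,l,st,ce=cv2.connectedComponentsWithStats(m.astype(np.uint8))
for i in range(1,n): print(st[i,4],(Q[l==i].mean(0)*1000).round(1))
# window cartridge caps z .126
Q=P[180:225,290:335]; m=abs(Q[...,2]-.126)<.004
n,l,st,ce=cv2.connectedComponentsWithStats(m.astype(np.uint8))
for i in range(1,n): print('wc',st[i,4],(Q[l==i].mean(0)*1000).round(1))
plan([.586,-.062,.27],37.8)
E
```

```text
housing 1190 ((756.9264526367188, -40.27708435058594), (76.36946105957031, 219.12765502929688), 10.08942985534668)
0.136 6189 ((620.201171875, -57.22687530517578), 190.65773010253906)
[74, 84, 82, 84, 83, 79, 80, 82, 78, 82, 79, 86, 85, 81, 75, 85, 81, 89, 82, 85, 85, 89, 90, 79, 86, 77, 81, 81, 84, 21, 0, 0, 0, 0, 0, 0, 1, 2, 2, 0, 0, 0, 0, 0, 0, 10, 82, 87, 78, 81, 85, 86, 83, 83, 84, 82, 82, 78, 82, 90, 76, 90, 76, 85, 73, 81, 92, 82, 79, 86, 76, 81]
0.061 777 ((690.7193603515625, -60.78377151489258), 271.3267517089844)
[6, 6, 6, 5, 11, 9, 7, 9, 13, 0, 1, 0, 0, 0, 0, 0, 0, 0, 0, 0, 2, 4, 4, 6, 9, 10, 11, 9, 20, 37, 28, 33, 33, 39, 37, 38, 36, 26, 30, 35, 34, 33, 33, 24, 25, 34, 33, 12, 2, 1, 0, 0, 0, 0, 0, 2, 1, 1, 1, 0, 1, 8, 2, 2, 0, 0, 6, 2, 0, 0, 0, 0]
cart top ((423.39190673828125, 294.25933837890625), (38.444461822509766, 68.24925231933594), 67.43228149414062)
18 [443.9 287.5  84.4]
45 [411.5 299.4  85.1]
wc 1 [548.5 -14.8 129.8]
wc 1 [537.3 -18.  128. ]
wc 1 [515.9 -61.8 123.2]
wc 23 [508.4 -73.5 126.4]
wc 1 [498.8 -79.3 124.3]
wc 1 [495.8 -65.1 122.2]
wc 64 [473.5 -77.6 125.8]
turn deg -252.6 az total 1.4036 q6-> 5.98
turn deg -72.6 az total 0.4036 q6-> 2.84
turn deg 107.4 az total -0.5964 q6-> -0.30
tcp [ 0.1745 -0.4682  0.2309] yaw y -69.6 tilt [-3.e-04  9.e-04 -1.e+00] shift now [21.097 -9.479 -1.555]
  after turn -72.6: [ -2.754 -22.964  -1.555]
  after turn 107.4: [ 2.754 22.964 -1.555]
  after turn -252.6: [ 2.754 22.964 -1.555]
```

Call:
servo_tool:
  rows: "0 0 -0.046 0 0 -0.12 85;0 0 -0.046 0 0 -0.12 85;0 0 -0.046 0 0 -0.12 85;0 0 -0.046 0 0 -0.12 85;0 0 -0.046 0 0 -0.12 85;0 0 -0.046 0 0 -0.12 85;0 0 -0.046 0 0 -0.12 85;0 0 -0.046 0 0 -0.12 85;0 0 -0.046 0 0 -0.12 85;0 0 -0.046 0 0 -0.12 85;0 0 -0.046 0 0 -0.12 85;0 0 -0.046 0 0 -0.12 85"

```text
time_s: 1.3
ee_pos: [0.1746, -0.4683, 0.2671]
tool_rot: [-0.0, 0.499, 0.867, 0.0]
wrist_force: [-0.6, -0.1, -0.8]
finger_gap: 0.0851
gripper_force: 0.0
```

Call:
servo_tool:
  rows: "0 0 -0.046 0 0 -0.12 60;0 0 0 0.11 0.96 0 60;0 0 0 0.11 0.96 0 60;0 0 0 0.11 0.96 0 60;0 0 0 0.11 0.96 0 60;0 0 0 0.11 0.96 0 60;0 0 0 0.11 0.96 0 60;0 0 0 0.11 0.96 0 60;0 0 0 0.11 0.96 0 60;0 0 0 0.11 0.96 0 60;0 0 0 0.11 0.96 0 60;0 0 0 0.11 0.96 0 60"

```text
time_s: 2.5
ee_pos: [0.3643, -0.281, 0.2701]
tool_rot: [-0.0, 0.438, 0.899, 0.0]
wrist_force: [0.6, -0.3, 0.7]
finger_gap: 0.0598
gripper_force: 0.0
```

Call:
servo_tool:
  rows: "0 0 0 0.11 0.96 0 60;0 0 0 0.11 0.96 0 60;0 0 0 0.11 0.96 0 60;0 0 0 0.11 0.96 0 60;0 0 0 0.11 0.96 0 60;0 0 0 0.11 0.96 0 60;0 0 0 0.11 0.96 0 60;0 0 0 0.11 0.96 0 60;0 0 0 0.11 0.96 0 60;0 0 0 0.11 0.96 0 60;0 0 0 0 0 0 60;0 0 0 0 0 0 60"

```text
time_s: 3.7
ee_pos: [0.5356, -0.1119, 0.2698]
tool_rot: [-0.0, 0.437, 0.899, -0.0]
wrist_force: [-0.3, 0.2, 1.4]
finger_gap: 0.0599
gripper_force: 0.0
```

Run:
```python
from h import *
plan([.586,-.062,.154],37.6); print(np.round(get_obs()['q'],2))
im,d,c=snap('wrist'); cv2.imwrite('pics/w1.png',im); P=cloud(c,d)
m=(abs(P[...,2]-.188)<.004)&(np.hypot(P[...,0]-.586,P[...,1]+.062)<.04); X=P[m]*1000
print(m.sum(),X.mean(0),cv2.minAreaRect(X[:,:2].astype(np.float32)))
```

```text
turn deg -180.5 az total 1.0030 q6-> 3.85
turn deg -0.5 az total 0.0030 q6-> 0.71
turn deg 179.5 az total -0.9970 q6-> -2.43
tcp [ 0.5356 -0.1119  0.2698] yaw y 38.1 tilt [-1.1e-03  1.0e-04 -1.0e+00] shift now [0.323 2.823 4.63 ]
  after turn -0.5: [0.35 2.82 4.63]
  after turn 179.5: [-0.35 -2.82  4.63]
  after turn -180.5: [-0.35 -2.82  4.63]
[-0.21  0.31  0.19  1.45 -0.    0.7 ]
1653 [585.2522295  -61.79556476 185.86060228] ((585.9639282226562, -62.480140686035156), (15.016767501831055, 54.552406311035156), 37.45707702636719)
```

Call:
servo_tool:
  rows: "0 0 0.003 0.11 0.94 0 60;0 0 0 0.11 0.94 0 60;0 0 0 0.12 0.93 0 60;0 0 0 0 0 0 60;0 0 0 0 0 0.93 60;0 0 0 0 0 0.93 60;0 0 0 0 0 0.93 60;0 0 0 0 0 0.93 60;0 0 0 0 0 0.45 60;0 0 0 0 0 0.45 60;0 0 0 0 0 0 60;0 0 0 0 0 0 60"

```text
time_s: 4.95
ee_pos: [0.5863, -0.0627, 0.1556]
tool_rot: [0.0, 0.442, 0.897, 0.0]
wrist_force: [0.6, -0.3, 0.8]
finger_gap: 0.06
gripper_force: 0.0
```

Call:
servo_tool:
  rows: "0 0 0 0 0 0 0;0 0 0 0 0 0 0;0 0 0 0 0 0 0;0 0 0 0 0 0 0;0 0 0 0 0 0 0;0 0 0 0 0 0 0;0 0 0 0 0 0 0;0 0 0 0 0 0 0"

```text
time_s: 5.75
ee_pos: [0.5863, -0.0625, 0.1554]
tool_rot: [0.0, 0.442, 0.897, 0.0]
wrist_force: [-1.0, -0.3, 5.4]
finger_gap: 0.0153
gripper_force: 59.1
```

Call:
servo_tool:
  rows: "0 0 0.045 0 0 0 0;0 0 0.045 0 0 0 0;0 0 0.045 0 0 0 0;0 0 0.045 0 0 0 0;0 0 0.045 0 0 0 0;0 0 0.045 0 0 0 0;0 0 0.045 0 0 0 0;0 0 0.045 0 0 0 0;0 0 0.045 0 0 0 0;0 0 0.045 0 0 0 0;0 0 0.045 0 0 0 0;0 0 0.045 0 0 0 0"

```text
time_s: 6.95
ee_pos: [0.5862, -0.0624, 0.1554]
tool_rot: [0.0, 0.966, 0.259, 0.0]
wrist_force: [-1.5, 0.4, 6.2]
finger_gap: 0.0155
gripper_force: 59.3
```

Call:
servo_tool:
  rows: "0 0 0.045 0 0 0 0;0 0 0.045 0 0 0 0;0 0 0.037 0 0 0 0;0 0 0 0 0 0 0;0 0 0 0 0 0 0;0 0 0 0 0 0 0;0 0 0 0 0 0 60;0 0 0 0 0 0 60;0 0 0 0 0 0 60;0 0 0 0 0 0 60;0 0 0 0 0 0 60;0 0 0 0 0 0 60"

```text
time_s: 8.15
ee_pos: [0.5861, -0.0624, 0.1548]
tool_rot: [-0.0, 0.998, 0.065, -0.0]
wrist_force: [0.3, -0.3, 0.1]
finger_gap: 0.0603
gripper_force: 0.0
```

Call:
servo_tool:
  rows: "0 0 0 0 0 -0.4 60;0 0 0 0 0 -1 60;0 0 0 0 0 -1 60;0 0 0 0 0 -1 60;0 0 0 0 0 -1 60;0 0 0 0 0 0 60;0 0 0 0 0 0 60"

```text
time_s: 8.85
ee_pos: [0.5864, -0.0625, 0.2655]
tool_rot: [0.0, 0.998, 0.065, 0.001]
wrist_force: [0.3, -0.3, -1.0]
finger_gap: 0.06
gripper_force: 0.0
```

Run:
```python
from h import *
plan([.423,.294,.27],67); print(np.round(get_obs()['q'],2))
im,d,c=snap('wrist'); cv2.imwrite('pics/w2.png',im); P=cloud(c,d); np.savez('w2.npz',im=im,d=d,**c)
m=(abs(P[...,2]-.188)<.004)&(np.hypot(P[...,0]-.586,P[...,1]+.062)<.04); X=P[m]*1000
print(m.sum(),cv2.minAreaRect(X[:,:2].astype(np.float32)))
```

```text
turn deg -210.5 az total 1.1693 q6-> 6.58
turn deg -30.5 az total 0.1693 q6-> 3.44
turn deg 149.5 az total -0.8307 q6-> 0.30
tcp [ 0.5864 -0.0625  0.2655] yaw y -82.5 tilt [ 1.2e-03 -1.0e-04 -1.0e+00] shift now [ -4.623 -14.99   -0.191]
  after turn -30.5: [-11.588 -10.573  -0.191]
  after turn 149.5: [11.588 10.573 -0.191]
  after turn -210.5: [11.588 10.573 -0.191]
[-0.11  0.41  0.32  1.48  0.    2.9 ]
1634 ((587.2221069335938, -62.383766174316406), (54.330467224121094, 14.5752592086792), 8.06005573272705)
```

View pics/w2.png

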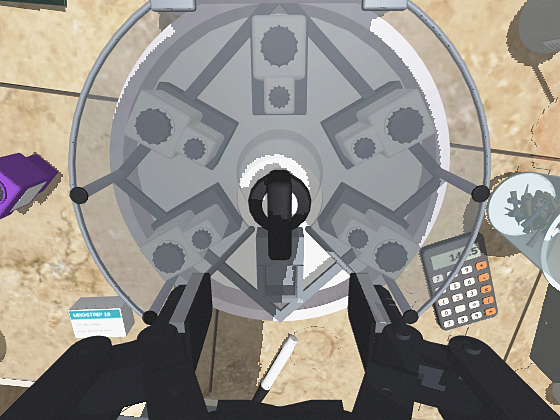

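The empty socket now sits in the cover's opening below the knob at (280,270). It is centred between the cover struts at (250,230) and (310,230), so the detent has clicked in.

Call:
servo_tool:
  rows: "0 0 -0.046 0 0 0 85;0 0 -0.046 0 0 0 85;0 0 -0.046 0 0 0 85;0 0 -0.046 0 0 0 85;0 0 -0.046 0 0 0 85;0 0 -0.046 0 0 0 85;0 0 -0.046 0 0 0 85;0 0 -0.046 0 0 0 85;0 0 -0.046 0 0 0 85;0 0 -0.046 0 0 0 85;0 0 -0.046 0 0 0 85;0 0 -0.046 0 0 0 85"

```text
time_s: 10.1
ee_pos: [0.5856, -0.0624, 0.2638]
tool_rot: [-0.001, 0.594, 0.805, -0.0]
wrist_force: [-0.4, 1.1, -0.2]
finger_gap: 0.0849
gripper_force: 0.0
```

Call:
servo_tool:
  rows: "0 0 -0.046 0 0 0 85;0 0 -0.046 0 0 0 85;0 0 -0.046 0 0 0 85;0 0 -0.046 0 0 0 85;0 0 -0.046 0 0 0 85;0 0 -0.046 0 0 0 85;0 0 0 0 0 0 85;0 0 0 0.83 0.96 0 85;0 0 0 0.83 0.96 0 85;0 0 0 0.83 0.96 0 85;0 0 0 0.83 0.96 0 85;0 0 0 0.83 0.96 0 85"

```text
time_s: 11.3
ee_pos: [0.5379, 0.09, 0.2643]
tool_rot: [-0.0, 0.206, 0.979, -0.0]
wrist_force: [1.0, -0.0, 0.1]
finger_gap: 0.085
gripper_force: 0.0
```

Call:
servo_tool:
  rows: "0 0 0 0.83 0.96 0 85;0 0 0 0.83 0.96 0 85;0 0 0 0.83 0.96 0 85;0 0 0 0.83 0.96 0 85;0 0 0 0.83 0.96 0 85;0 0 0 0.83 0.96 0 85;0 0 0 0 0 0 85;0 0 0 0 0 0 85;0 0 0 0 0 0 85"

```text
time_s: 12.2
ee_pos: [0.482, 0.2699, 0.2646]
tool_rot: [-0.0, 0.205, 0.979, -0.0]
wrist_force: [1.1, -0.3, -0.1]
finger_gap: 0.0847
gripper_force: 0.0
```

Run:
```python
from h import *
im,d,c=snap('wrist'); cv2.imwrite('pics/w3.png',im); P=cloud(c,d); np.savez('w3.npz',im=im,d=d,**c)
near=np.hypot(P[...,0]-.423,P[...,1]-.294)<.06
m=(abs(P[...,2]-.075)<.004)&near; X=P[m]*1000; print('top',m.sum(),X[:,2].mean(),cv2.minAreaRect(X[:,:2].astype(np.float32)))
m=(abs(P[...,2]-.085)<.003)&near
n,l,st,ce=cv2.connectedComponentsWithStats(m.astype(np.uint8))
for i in range(1,n):
    if st[i,4]>30: print('cap',st[i,4],ce[i].round(),(P[l==i].mean(0)*1000).round(1))
a=np.radians(-21); plan([.4232-.013*np.cos(a),.2943-.013*np.sin(a),.042],69); print(np.round(get_obs()['q'],2))
```

```text
top 1967 73.26371120495654 ((423.2687072753906, 294.9620361328125), (39.323143005371094, 69.76327514648438), 67.52557373046875)
cap 689 [279.  96.] [411.1 300.1  83.2]
cap 201 [280. 137.] [443.6 287.1  83.1]
turn deg -177.4 az total 0.9854 q6-> 4.02
turn deg 2.6 az total -0.0146 q6-> 0.88
turn deg 182.6 az total -1.0146 q6-> -2.26
tcp [0.4821 0.2698 0.2646] yaw y 66.4 tilt [-2.e-04 -3.e-04 -1.e+00] shift now [ 3.071 -0.066  8.906]
  after turn 2.6: [3.071 0.075 8.906]
  after turn 182.6: [-3.071 -0.075  8.906]
  after turn -177.4: [-3.071 -0.075  8.906]
[ 0.51  0.32  0.2   1.44 -0.    0.92]
```

View pics/w3.png

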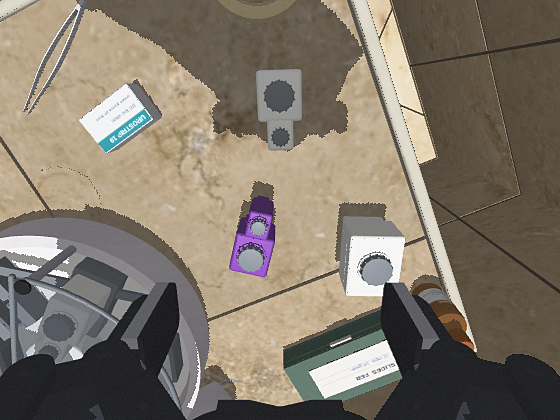

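Wrist view: the white T cartridge has its caps at (279,96) and (280,137), and it stands apart from the purple one at (252,245) and the large one at (375,255). It measures centre (423.3, 294.9) mm and yaw about -22°.

Call:
servo_tool:
  rows: "0 0 -0.008 0 0 0 85;0 0 0 0.77 0.01 0 85;0 0 0 0.77 0.01 0 85;0 0 0 0.77 0.01 0 85;0 0 0 0.77 0.01 0 85;0 0 0 0 0 1 85;0 0 0 0 0 1 85;0 0 0 0 0 1 85;0 0 0 0 0 1 85;0 0 0 0 0 1 85;0 0 0 0 0 1 85;0 0 0 0 0 0 85"

```text
time_s: 13.45
ee_pos: [0.4096, 0.2988, 0.1123]
tool_rot: [-0.002, 0.191, 0.982, -0.002]
wrist_force: [-0.3, -0.4, 0.7]
finger_gap: 0.0851
gripper_force: 0.0
```

Call:
servo_tool:
  rows: "0 0 0 0 0 0.9 85;0 0 0 0 0 0.8 85;0 0 0 0 0 0.7 85;0 0 0 0 0 0.5 85;0 0 0 0 0 0 85;0 0 0 0 0 0 0;0 0 0 0 0 0 0;0 0 0 0 0 0 0;0 0 0 0 0 0 0;0 0 0 0 0 0 0;0 0 0 0 0 0 0;0 0 0 0 0 0 0"

```text
time_s: 14.65
ee_pos: [0.4114, 0.3007, 0.0433]
tool_rot: [0.001, 0.191, 0.982, 0.0]
wrist_force: [-1.5, -2.7, 9.1]
finger_gap: 0.0396
gripper_force: 59.8
```

Call:
servo_tool:
  rows: "0 0 0 0 0 -0.3 0;0 0 0 0 0 -0.9 0;0 0 0 0 0 -1 0;0 0 0 0 0 -1 0;0 0 0 0 0 -1 0;0 0 0 0 0 -1 0;0 0 0 0 0 -1 0;0 0 0 0 0 -1 0;0 0 0 0 0 0 0;0 0 0 0 0 0 0"

```text
time_s: 15.65
ee_pos: [0.411, 0.3005, 0.2227]
tool_rot: [0.0, 0.191, 0.982, 0.0]
wrist_force: [-0.7, 0.1, -1.6]
finger_gap: 0.0391
gripper_force: 60.7
```

Run:
```python
from h import *
im,d,c=snap('top'); np.savez('top1.npz',im=im,d=d,**c); w=np.load('w2.npz')
out=[]
for nm,I,D,C in(('top',im,d,c),('w2',w['im'],w['d'],{k:w[k] for k in 'KRt'})):
    P=cloud(C,D); near=np.hypot(P[...,0]-.487,P[...,1]+.0755)<.06
    m=near&(abs(P[...,2]-.066)<.0045); X=P[m]*1000
    print(nm,m.sum(),X.mean(0).round(1),cv2.minAreaRect(X[:,:2].astype(np.float32)))
    # white-less: cover rectify plane z=.066 to a metric picture, 0.25 mm/px
    g=np.array([[.487+.05,-.0754+.05],[.487+.05,-.0754-.05],[.487-.05,-.0754-.05],[.487-.05,-.0754+.05]])
    src=np.float32([w2pix(C,[*q,.066]) for q in g]); H=cv2.getPerspectiveTransform(src,np.float32([[0,0],[400,0],[400,400],[0,400]]))
    out.append(cv2.warpPerspective(I,H,(400,400),flags=cv2.INTER_CUBIC))
cv2.imwrite('pics/sock.png',np.hstack(out))
plan([.487,-.0754,.22],97.6)
```

```text
top 319 [479.7 -76.5  65.5] ((479.0912780761719, -77.52830505371094), (101.19073486328125, 96.01956176757812), 47.26620101928711)
w2 1577 [487.6 -76.3  63.8] ((487.6845703125, -76.12132263183594), (92.3575210571289, 84.38475799560547), 42.26642990112305)
turn deg -150.4 az total 0.8354 q6-> 3.64
turn deg 29.6 az total -0.1646 q6-> 0.50
turn deg 209.6 az total -1.1646 q6-> -2.64
tcp [0.4107 0.3003 0.2219] yaw y 68.0 tilt [-4.e-04 -3.e-04 -1.e+00] shift now [ -8.468 -12.784   0.08 ]
  after turn 29.6: [ -1.039 -15.299   0.08 ]
  after turn 209.6: [ 1.039 15.299  0.08 ]
  after turn -150.4: [ 1.039 15.299  0.08 ]
```

View pics/sock.png

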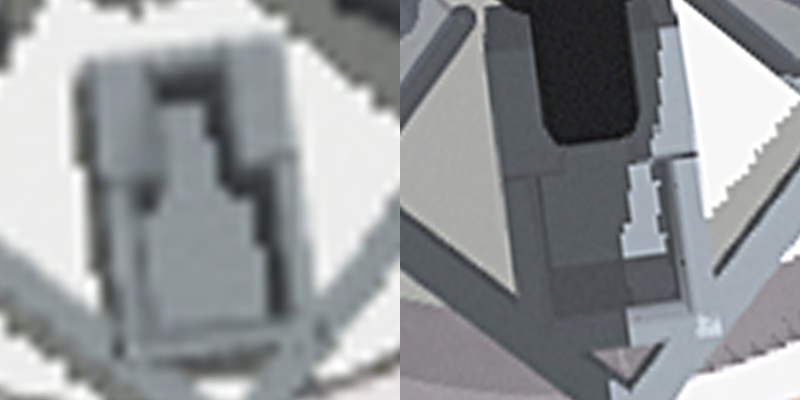

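In the rectified views (0.25 mm/px), the left one (top camera) shows the T-slot's grey block centred near (203,193), turned about 7°. The right one (wrist) shows the wide slot between columns 545 and 680. The two differ by a millimetre or two, so I'll look again from close by with the cartridge in hand.

Call:
servo_tool:
  rows: "0 0 -0.041 0 0 -0.5 0;0 0 -0.041 0 0 -0.5 0;0 0 -0.041 0 0 -0.5 0;0 0 -0.041 0 0 -0.6 0;0 0 0 -0.23 -0.96 0 0;0 0 0 -0.23 -0.96 0 0;0 0 0 -0.23 -0.96 0 0;0 0 0 -0.23 -0.96 0 0;0 0 0 -0.23 -0.96 0 0;0 0 0 -0.23 -0.96 0 0;0 0 0 -0.23 -0.96 0 0;0 0 0 -0.23 -0.96 0 0"

```text
time_s: 16.9
ee_pos: [0.4812, 0.115, 0.2738]
tool_rot: [-0.001, -0.065, 0.998, -0.0]
wrist_force: [0.8, 0.1, -1.5]
finger_gap: 0.0392
gripper_force: 60.8
```

Call:
servo_tool:
  rows: "0 0 0 -0.23 -0.96 0 0;0 0 0 -0.23 -0.96 0 0;0 0 0 -0.23 -0.96 0 0;0 0 0 -0.23 -0.96 0 0;0 0 0 -0.23 -0.96 0 0;0 0 0 -0.23 -0.96 0 0;0 0 0 -0.23 -0.96 0 0;0 0 0 -0.23 -0.96 0 0;0 0 0 0 0 0 0;0 0 0 0 0 0 0;0 0 0 0 0 0 0;0 0 0 0 0 0 0"

```text
time_s: 18.1
ee_pos: [0.5519, -0.0676, 0.2747]
tool_rot: [-0.0, -0.066, 0.998, 0.0]
wrist_force: [0.3, 0.1, -1.3]
finger_gap: 0.0393
gripper_force: 60.9
```

Run:
```python
from h import *
s,e,M=tool(); print(e.round(4),M.round(3).tolist())
im,d,c=snap('wrist'); np.savez('w4.npz',im=im,d=d,**c); C=c
g=np.array([[.487+.05,-.0754+.05],[.487+.05,-.0754-.05],[.487-.05,-.0754-.05],[.487-.05,-.0754+.05]])
src=np.float32([w2pix(C,[*q,.066]) for q in g]); print(src.round())
H=cv2.getPerspectiveTransform(src,np.float32([[0,0],[600,0],[600,600],[0,600]]))
o=cv2.warpPerspective(im,H,(600,600),flags=cv2.INTER_CUBIC)
cv2.imwrite('pics/w4.png',im);cv2.imwrite('pics/sock2.png',o)
```

```text
[ 0.5519 -0.0676  0.2747] [[-0.991, -0.131, -0.0], [-0.131, 0.991, 0.0], [0.0, 0.0, -1.0]]
[[324. 168.]
 [223. 154.]
 [232.  42.]
 [343.  59.]]
```

View pics/w4.png

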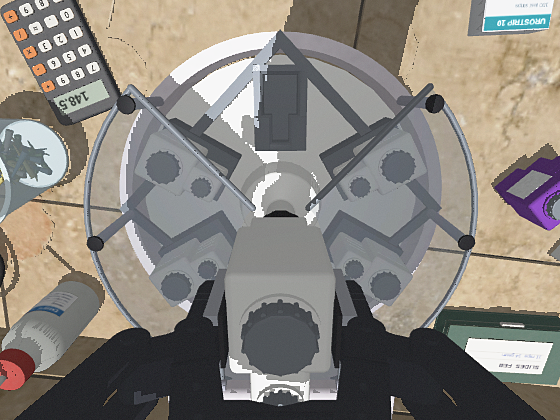

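View pics/sock2.png

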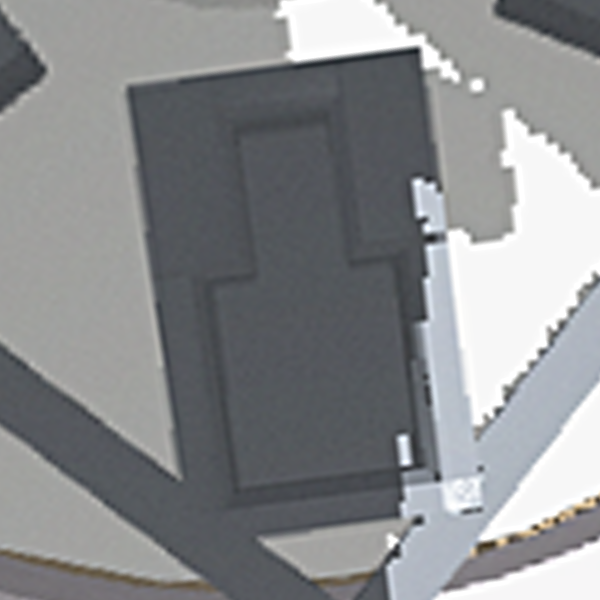

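The close view is clear. In w4 the empty T-slot is at (282,110), and in the rectified view (6 px/mm) its centre is near (305,297), turned 7.6°. That puts the mouth at about (487.3, -75.9) mm. The held cartridge's large cap is at (281,335), and I'll check its offset in the hand.

Run:
```python
from h import *
w=np.load('w4.npz'); c={k:w[k] for k in 'KRt'}; P=cloud(c,w['d']); s,e,M=tool()
L=(P-e)@M*1000  # tool coords mm
m=np.zeros(L.shape[:2],np.uint8); zc=L[...,2]; print('cap z',np.median(zc[325:345,270:290]),'body top z',np.median(zc[265:280,240:320]),np.median(zc[240:255,250:310]))
cz=np.median(zc[325:345,270:290]); m=(abs(zc-cz)<2.5).astype(np.uint8); m[:280]=0; m[:,:230]=0;m[:,330:]=0
n,l,st,ce=cv2.connectedComponentsWithStats(m)
for i in range(1,n):
    if st[i,4]>200:
        X=L[l==i]; print(st[i],X.min(0).round(1),X.max(0).round(1),X.mean(0).round(1),cv2.minEnclosingCircle(X[:,:2].astype(np.float32)))
b=(abs(zc-cz-10)<3)&(np.arange(420)[:,None]>200)&(abs(np.arange(560)-280)<70); X=L[b]; print('body',X.min(0),X.max(0),cv2.minAreaRect(X[:,:2].astype(np.float32)))
blk=P[60:140,262:302]; print('block z pct',np.percentile(blk[...,2][blk[...,2]>.01],[5,25,50,75,95]).round(4))
a=np.radians(7.6); plan([.4873-.013*np.cos(a),-.0759-.013*np.sin(a),.16],97.6)
```

```text
cap z -39.789897906006104 body top z -27.152639365910744 -6.567921299697411
[ 241  307   79   70 3899] [-13.  -13.5 -41.6] [ 14.4  13.3 -37.3] [  1.6  -0.2 -39.6] ((0.26888418197631836, -0.013797998428344727), 14.404485702514648)
body [-36.18225818 -25.16610619 -32.78534366] [ 22.84164662  25.18617575 -26.79397372] ((-6.653881072998047, -0.07702064514160156), (58.942440032958984, 50.354698181152344), 0.28341996669769287)
block z pct [0.038  0.0395 0.0405 0.0632 0.0648]
turn deg -179.9 az total 0.9996 q6-> 2.89
turn deg 0.1 az total -0.0004 q6-> -0.25
turn deg 180.1 az total -1.0004 q6-> -3.40
tcp [ 0.5519 -0.0677  0.2748] yaw y 97.5 tilt [-2.e-04  1.e-04 -1.e+00] shift now [3.125 0.011 4.591]
  after turn 0.1: [3.125 0.015 4.591]
  after turn 180.1: [-3.125 -0.015  4.591]
  after turn -179.9: [-3.125 -0.015  4.591]
```

Call:
servo_tool:
  rows: "0 0 0 0.78 0 0 0;0 0 0 0.78 0 0 0;0 0 0 0.78 0 0 0;0 0 0 0.785 0.01 0 0;0 0 0 0 0 0 0;0 0 0 0 0 1 0;0 0 0 0 0 1 0;0 0 0 0 0 1 0;0 0 0 0 0 1 0;0 0 0 0 0 1 0;0 0 0 0 0 1 0;0 0 0 0 0 0 0"

```text
time_s: 19.35
ee_pos: [0.4731, -0.0776, 0.1223]
tool_rot: [-0.002, -0.066, 0.998, 0.001]
wrist_force: [-0.4, 0.3, -1.5]
finger_gap: 0.0394
gripper_force: 60.8
```

Call:
servo_tool:
  rows: "0 0 0 0 0 0.2 0;0 0 0 0 0 0.2 0;0 0 0 0 0 0.1 0;0 0 0 0 0 0.1 0;0 0 0 0 0 0.06 0;0 0 0 0 0 0.06 0;0 0 0 0 0 0 0;0 0 0 0 0 0 0"

```text
time_s: 20.15
ee_pos: [0.4747, -0.0782, 0.1069]
tool_rot: [0.0, -0.065, 0.998, 0.0]
wrist_force: [-0.2, -0.1, -1.5]
finger_gap: 0.0388
gripper_force: 60.8
```

Call:
servo_tool:
  rows: "0 0 0 0 0 0.08 0;0 0 0 0 0 0.08 0;0 0 0 0 0 0.08 0;0 0 0 0 0 0.08 0;0 0 0 0 0 0 0;0 0 0 0 0 0 0"

```text
time_s: 20.75
ee_pos: [0.4745, -0.0782, 0.0987]
tool_rot: [-0.0, -0.065, 0.998, 0.0]
wrist_force: [-0.9, 0.4, -1.7]
finger_gap: 0.0391
gripper_force: 61.0
```

Call:
servo_tool:
  rows: "0 0 0 0 0 0.08 0;0 0 0 0 0 0.08 0;0 0 0 0 0 0.08 0;0 0 0 0 0 0.08 0;0 0 0 0 0 0.08 0;0 0 0 0 0 0.05 0;0 0 0 0 0 0.05 0;0 0 0 0 0 0 0;0 0 0 0 0 0 0"

```text
time_s: 21.65
ee_pos: [0.4746, -0.0783, 0.0863]
tool_rot: [-0.0, -0.065, 0.998, 0.0]
wrist_force: [0.0, 0.7, -1.8]
finger_gap: 0.0393
gripper_force: 61.0
```

Call:
servo_tool:
  rows: "0 0 0 0 0 0.03 0;0 0 0 0 0 0.03 0;0 0 0 0 0 0.02 0;0 0 0 0 0 0 0;0 0 0 0 0 0 0"

```text
time_s: 22.15
ee_pos: [0.4748, -0.0783, 0.0848]
tool_rot: [0.0, -0.065, 0.998, -0.0]
wrist_force: [-3.4, 0.4, 9.5]
finger_gap: 0.0389
gripper_force: 62.2
```

Call:
servo_tool:
  rows: "0 0 0 0 0 0.02 0;0 0 0 0 0 0 0;0 0 0 0 0 0 0"

```text
time_s: 22.45
ee_pos: [0.4749, -0.0784, 0.0848]
tool_rot: [0.0, -0.065, 0.998, -0.0]
wrist_force: [-6.6, 0.3, 19.4]
finger_gap: 0.039
gripper_force: 63.4
```

Contact comes at exactly the expected home height, and pushing further doesn't move it. Releasing and backing off straight up.

Call:
servo_tool:
  rows: "0 0 0 0 0 -0.02 39;0 0 0 0 0 0 60;0 0 0 0 0 0 64;0 0 0 0 0 0 64;0 0 0 0 0 0 64;0 0 0 0 0 0 64;0 0 0 0 0 -0.2 64;0 0 0 0 0 -0.5 64;0 0 0 0 0 -1 64;0 0 0 0 0 -1 64;0 0 0 0 0 -1 64;0 0 0 0 0 -1 64"

```text
time_s: 23.65
ee_pos: [0.4745, -0.0783, 0.2032]
tool_rot: [0.0, -0.065, 0.998, -0.0]
wrist_force: [0.6, -0.1, -1.1]
finger_gap: 0.0639
gripper_force: 0.0
```

Call:
servo_tool:
  rows: "0 0 0 0 0 -1 64;0 0 0 0 0 -1 64;0 0 0 -0.9 0 -0.5 64;0 0 0 -0.9 0 0 64;0 0 0 -0.9 0 0 64;0 0 0 0 0 0 64;0 0 0 0 0 0 64;0 0 0 0 0 0 64"

```text
time_s: 24.45
ee_pos: [0.5409, -0.0695, 0.2645]
tool_rot: [-0.0, -0.065, 0.998, -0.0]
wrist_force: [-0.1, -0.4, -0.8]
finger_gap: 0.0639
gripper_force: 0.0
```

Run:
```python
from h import *
im,d,c=snap('wrist'); cv2.imwrite('pics/w5.png',im); P=cloud(c,d); s,e,M=tool(); print(e.round(4),s['time_s'])
near=np.hypot(P[...,0]-.487,P[...,1]+.076)<.055
m=((abs(P[...,2]-.1255)<.0045)&near).astype(np.uint8)
n,l,st,ce=cv2.connectedComponentsWithStats(m)
for i in range(1,n):
    if st[i,4]>60: print('cap',st[i,4],ce[i].round(),(P[l==i].mean(0)*1000).round(1))
m=(abs(P[...,2]-.126)<.0045)&~near&(P[...,2]>.1)
n,l,st,ce=cv2.connectedComponentsWithStats(m.astype(np.uint8))
m=(abs(P[...,2]-.1165)<.004)&near; X=P[m]*1000; print('body top',m.sum(),X[:,2].mean(),cv2.minAreaRect(X[:,:2].astype(np.float32)))
```

```text
[ 0.5409 -0.0696  0.2647] 24.5
cap 962 [279. 111.] [474.5 -79.  124.5]
cap 314 [279. 157.] [509.  -74.4 124.3]
body top 2444 114.76416781356349 ((487.7095031738281, -77.18868255615234), (69.30200958251953, 39.66642379760742), 7.509511470794678)
```

View pics/w5.png

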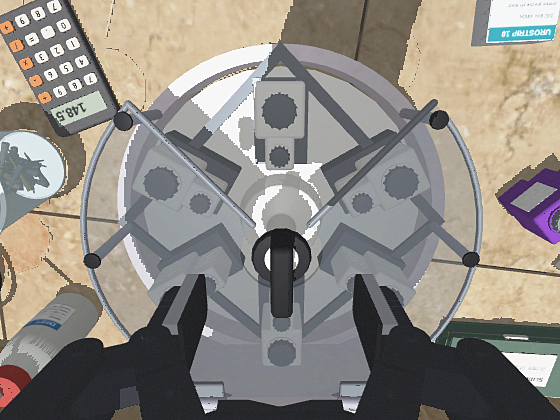

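The cartridge is seated in the window socket with its caps at (279,111) and (279,157), narrow chamber towards the knob. Cap height matches home, and the gripper is clear.

```bash
python3 -c "from rig import *; print(sign_off())"
```

```text
the job is handed in; nothing more can be done
None
```

The carousel's empty socket is clicked in at the cover opening, and the fresh cartridge is plugged fully home and let go, narrow chamber towards the knob; the job was handed in at about 24.5 s.

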